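# Shim the rocking balance

### The job

The white lab balance rocks because its front right foot, below the orange corner pad, has lost its rubber and hangs above the bench. Without grasping or lifting anything, push the yellow wedge along the bench, thin edge first, under that foot until it fits snugly and carries the foot, but do not tilt the balance or shove it along the bench. Then press down on the orange corner pad with about 5 to 10 N to check that it no longer rocks, let go and back away, leaving the wedge in place and the other things undisturbed.

Things in the scene. Friction and masses are not known exactly. Their poses are not given: they have to be found in the camera images.
- balance: White top-loading balance with a round steel pan, 1.4 to 2.2 kg, loose on the bench. Origin on the bench below the middle of its housing; x from its front (display side) to its back, y to its left, z up. Housing 150 x 190 mm (x, y), 20 to 53 mm above the bench; pan top at 61 mm. It stands on three 20 mm feet; some 2 to 4 N down on the orange pad makes it rock.
- short_foot: Bare steel stub of the front right foot, fixed to the balance, 18 mm across. Origin at the centre of its flat lower face, 52 mm towards the front and 70 mm to the right of the balance's middle, so 25 mm inside the right side of the housing. It hangs 11 mm above the bench.
- corner_pad: Orange round pad, 24 mm across, on top of the balance's front right corner, above the short foot and fixed to the balance. Origin at the centre of its underside, 52.5 mm above the bench; its top, to be pressed, is 5.5 mm higher.
- wedge: Yellow wedge shim, 90 g, loose on the bench to the right of the balance. 100 mm long (x), 52 mm wide (y). Origin at the centre of its underside; +x towards the thin edge, which points roughly at the short foot. Its top rises evenly from 3 mm at the thin edge (x = +50 mm) to 21.4 mm at x = -40 mm. It begins to carry the foot when the foot's centre is 17 to 20 mm ahead (+x) of the wedge's origin.
- wedge_heel (a point): Middle of the wedge's upright back face, 50 mm behind its origin and 13 mm up; the heel block is 26 mm high, 52 mm wide. Sliding the wedge freely takes under 1 N; once it meets the foot the force climbs steeply within 1 to 2 mm. 2 to 5 N wedges it snugly, and friction then holds it; beyond about 6 N the whole balance starts to slide along with it.
- flask: Bystander: conical glass flask, 64 mm across, 105 mm high. Origin at the centre of its underside.
- amber_bottle: Bystander: brown bottle with black cap, 48 mm across, 100 mm high. Origin at the centre of its underside.
- small_beaker: Bystander: small glass beaker, 47 mm across, 58 mm high. Origin at the centre of its underside.
- timer: Bystander: white bench timer, 24 x 62 x 66 mm high. Origin at the centre of its underside.
- marker: Bystander: black and white marker pen lying, 17 x 123 x 18 mm, long along its y. Origin at the centre of its underside.
- tweezers: Bystander: tweezers lying, 14 x 118 x 9 mm, long along its y. Origin at the centre of its underside.

How it is judged:
By the outcome, as a careful person would: the job done as asked, in the order asked, and still so for the second after the job is handed in, with the robot touching nothing.
It also fails if it takes over 51 s, if anything falls off the work surface, if the arm or the gripper's body presses on something with over 40 N, if the wrist force passes 120 N, or if a joint passes its speed limit or range.

### The arm

A 7-joint arm with a two-finger parallel gripper is mounted at the origin on a cart in front of the work surface, level with it; the furniture and walls round the work are solid. World frame = base frame: x ahead of the robot, y to its left, z up, the work surface at z = 0. Lengths are in m, angles in rad, forces in N, time in s.
With the tool pointing down it reaches from about 0.4 to 0.85 m from the base axis. Payload 4.5 kg.
Tool frame: the origin (TCP) lies at the very end of the fingers, on their centre line; the grasp point (between the pads) lies 19 mm behind it (r.pinch_z is the distance from the TCP to the grasp point, in m); z points along the fingers, y is the line along which they close (so a half turn about z gives the same grasp; the last joint's range is limited). The gripper opens to 88 mm and grips with 3 to 60 N. Pads are 18 mm wide; open, the fingers measure 123 mm over their backs; the gripper's body (75 mm by 187 mm) begins 45 mm behind the grasp point.
Start: joints at [1.141, 0.689, -0.195, 1.565, 0.157, 0.902, -0.215], TCP at [0.28, -0.559, 0.239] pointing down, gripper open.
Joint ranges: [-3.01, 3.01], [-0.46, 2.08], [-1.47, 1.51], [0.13, 2.56], [-1, 4.14], [0.04, 2.09], [-2.66, 2.66]. Speed limits (rad/s): [2.57, 2.57, 3.14, 3.14, 3.14, 3.14, 3.14].

### API

Orientations are given as a unit quaternion [x, y, z, w].
In Python, from plant import r, cams gives the robot as it stands.
- The arm moves only by the shell command python3 -m pendant 'ROWS' [FORCE]. ROWS is JSON, a list of rows, each a list of 3 entries, a list of its own where there are three numbers: the closure, from -1 (fully open) to 1 (shut), then the shift along the tool's x, y, z in mm, then the turn, a rotation vector about the tool's x, y, z in degrees. A call has 1 to 8 rows; each row shifts and turns the commanded pose from where the row before left it, along the tool's axes as they then stand; what a row does not reach is not made up. A row lasts 1/8 s, in which the tool goes at most 62.5 mm and 10.7 degrees, less where a joint would pass 70% of its speed; a pose out of reach is approached as far as the arm can. A call with a gripper value outside its range is refused whole. The fingers move at their own pace and stop on an object; FORCE is the grip in N (left out, the last holds). Time passes only in rows, so rows that do not move let the fingers close. It gives the time, the measured TCP pose, the force, the opening and the grip force at its end, in the units of the state.
- r.get_state(): the state, without advancing time (a new reading comes with each control period).
- cams.snapshot(name): name is "side" or "top"; returns a dict with "img" (400x640x3 uint8, red, green, blue), "camera_matrix" (3x3 intrinsics, pixels), "D" ([k1, k2, p1, p2, k3] as OpenCV has them; the pictures are not rectified), "camera_from_world" (4x4, takes a point from world to camera coordinates). Camera axes: x right, y up, looking along -z (the intrinsics and any distortion apply to the point x, -y, -z); pixel columns grow to the right and rows downward; lengths in m; the calibration is good to about 2 mm. A picture is of the moment at which its call begins. There is no depth.
- r.finish_job(): hands the job in; it is judged then, once.
The state is a dict: "clock": time; "q": joint angles; "qd": joint speeds; "joint_torque": joint torques, N m; "tool_pos": TCP position; "eef_rot": TCP orientation; "contact_force": force on the tool from outside, world axes, zero at the start; "moment": the same for the moment, N m; "opening": opening from 0.0 (shut) to 1.0 (fully open); "finger_force": force on a finger pad.
Only numpy, scipy, OpenCV 4.12 (cv2) and the standard library are available. Lean on these libraries where they do the work, as an engineer would, in place of code of your own. Each camera call takes 0.05 s, during which the arm holds its last target. There are 200 camera calls.

## Working session

There is one attempt and no reset: what is moved stays moved. The work goes in short steps, Python scripts to look and compute and a shell command to move; the robot and the scene stay as the last step left them, time stands still between calls to the robot, and variables do not carry over. Pictures are saved under pics/ and viewed, at most 10 in all, crops included, and the job is handed in when it is done.

```bash
ls; mkdir -p pics; python3 - <<'E'
from plant import r,cams
import cv2,pickle
for n in("side","top"):
    s=cams.snapshot(n); cv2.imwrite(f"pics/{n}0.png",s["img"][:,:,::-1]); pickle.dump(s,open(f"{n}0.pkl","wb"))
    print(n,s["camera_matrix"],s["D"],s["camera_from_world"])
print(r.get_state())
E
```

```text
pics
side [[395.35494728   0.         324.47215893]
 [  0.         395.35494728 198.26219141]
 [  0.           0.           1.        ]] [-0.07204128  0.          0.          0.          0.        ] [[-0.99253748 -0.11987328  0.02235511  0.49634292]
 [ 0.06268221 -0.34430529  0.93676294 -0.05982389]
 [-0.10459587  0.9311736   0.34924982 -1.1705391 ]
 [ 0.          0.          0.          1.        ]]
top [[405.69234763   0.         322.56982408]
 [  0.         405.69234763 198.38061606]
 [  0.           0.           1.        ]] [-0.04759054  0.          0.          0.          0.        ] [[ 0.0155638  -0.99986935  0.00436514  0.05387319]
 [ 0.99217529  0.01598462  0.12382525 -0.49667887]
 [-0.12387885  0.00240379  0.99229444 -1.1438932 ]
 [ 0.          0.          0.          1.        ]]
{'clock': 0.1, 'q': array([ 1.14084015,  0.68993534, -0.19455513,  1.56622375,  0.15729838,
        0.90252192, -0.21511055]), 'qd': array([ 0.00051315, -0.00183228,  0.0007285 , -0.00409495,  0.00013346,
       -0.0003075 , -0.00109951]), 'joint_torque': array([-4.05275801e-03, -5.28495705e+01, -1.27242275e+00, -1.53837347e+01,
       -5.27627289e-02,  1.98766116e-03,  3.48454228e-05]), 'tool_pos': array([ 0.27929068, -0.55848587,  0.23797348]), 'eef_rot': array([ 9.73225846e-01,  2.29849374e-01, -2.42739652e-04, -8.12118477e-04]), 'contact_force': array([-0.20277561,  0.01574693, -0.72792184]), 'moment': array([-0.03565337, -0.01087223,  0.01115994]), 'finger_force': 0.0, 'opening': 1.002026940621836}
```

View pics/top0.png

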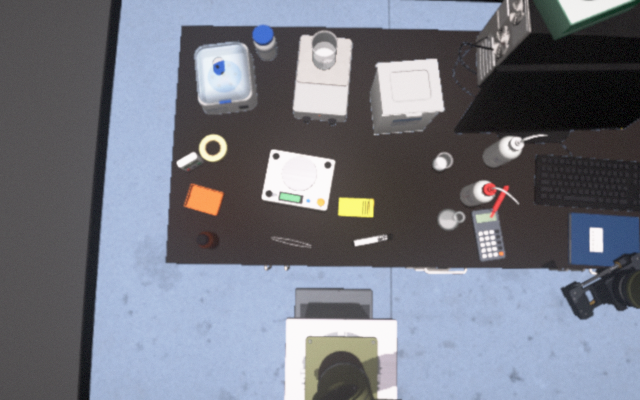

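View pics/side0.png

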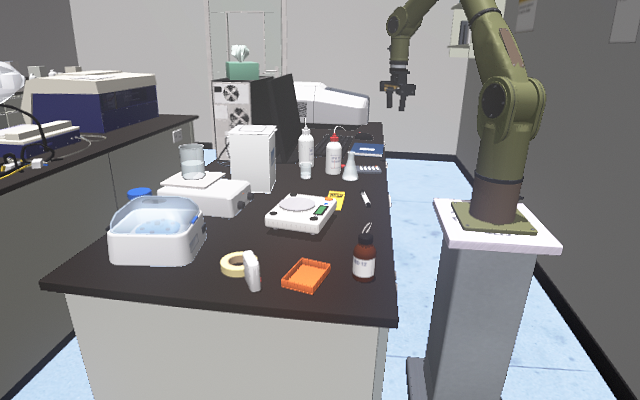

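The top view shows the balance at about (299,180), its orange pad at (321,202) and the wedge at (356,207), with its heel to the right. I'll enlarge this area.

```bash
cat > h.py <<'E'
import numpy as np,cv2,pickle
def ray(s,uv):
    p=cv2.undistortPoints(np.array([[uv]],float),s["camera_matrix"],np.array(s["D"],float))[0,0]
    T=s["camera_from_world"]; R=T[:3,:3]
    return -R.T@T[:3,3], R.T@np.array([p[0],-p[1],-1])
def onz(s,uv,z):
    c,d=ray(s,uv); return c+d*(z-c[2])/d[2]
def proj(s,P):
    T=s["camera_from_world"]; q=T[:3,:3]@np.array(P,float)+T[:3,3]; q=q*[1,-1,-1]
    return cv2.projectPoints(q[None],np.zeros(3),np.zeros(3),s["camera_matrix"],np.array(s["D"],float))[0].ravel()
def crop(s,u,v,w,h,k,f):
    cv2.imwrite(f,cv2.resize(s["img"][v:v+h,u:u+w,::-1],None,fx=k,fy=k,interpolation=cv2.INTER_CUBIC))
E
python3 - <<'E'
from h import *
s=pickle.load(open("top0.pkl","rb")); crop(s,255,145,130,70+34,6,"pics/topc.png")
E
```

```text
(no output)
```

View pics/topc.png

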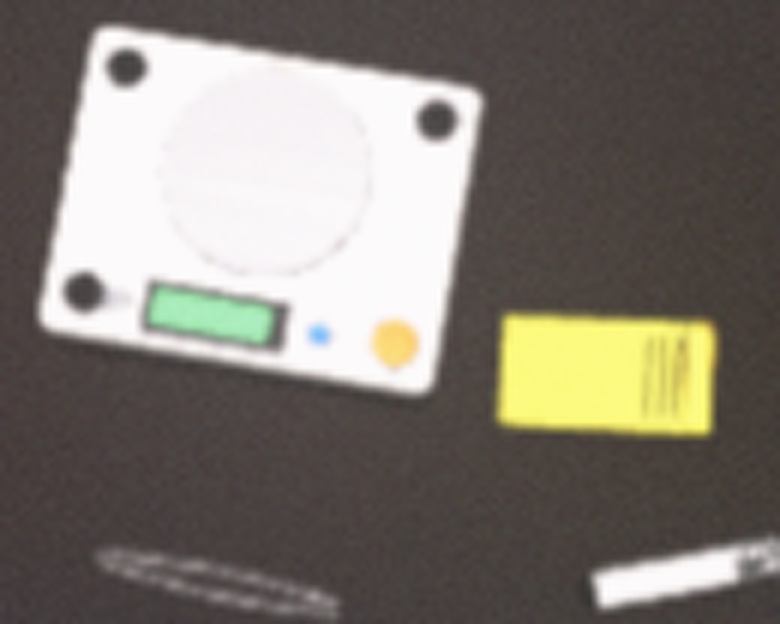

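The crop shows the pad at (396,343) and the balance corners at (98,25), (484,90), (433,393) and (40,325). The wedge's thin edge runs (504,314)–(498,427) and its heel (715,322)–(711,435).

```bash
cat > m.py <<'E'
from h import *
def P(s,x,y,z,u0=255,v0=145,k=6): return onz(s,((x+.5)/k-.5+u0,(y+.5)/k-.5+v0),z)
E
python3 - <<'E'
from m import *
np.set_printoptions(precision=4,suppress=True)
s=pickle.load(open("top0.pkl","rb"))
B=[P(s,*c,.053) for c in[(98,25),(484,90),(433,393),(40,325)]]
c=np.mean(B,0);print("bal",c,[np.linalg.norm(B[i]-B[i-1]) for i in range(4)])
ax=(B[0]+B[1]-B[2]-B[3]);ax/=np.linalg.norm(ax);ay=np.array([-ax[1],ax[0],0]);print("yaw",np.degrees(np.arctan2(ax[1],ax[0])))
foot=c-.052*ax-.070*ay;print("foot from housing",foot,"pad",P(s,396,343,.058))
t=[P(s,504,314,.003),P(s,498,427,.003)];h=[P(s,715,322,.026),P(s,711,435,.026)]
tm=np.mean(t,0);hm=np.mean(h,0);d=(tm-hm)[:2];print("tip",tm,"heel",hm,"len",np.linalg.norm(d),"w",np.linalg.norm(t[0]-t[1]),np.linalg.norm(h[0]-h[1]))
print("wyaw",np.degrees(np.arctan2(d[1],d[0])))
f=foot[:2]-hm[:2];u=d/np.linalg.norm(d);print("foot in wedge frame from heel",f@u,f@np.array([-u[1],u[0]]))
# marker/others
for n,uv in dict(markL=(355,242),markR=(387,237),tw1=(271,237),tw2=(311,247)).items(): print(n,onz(s,uv,.01))
E
```

```text
bal [0.5475 0.1314 0.053 ] [np.float64(0.14760939834606046), np.float64(0.18830028959059816), np.float64(0.14791438055791672), np.float64(0.1888129590760933)]
yaw -8.796926321145074
foot from housing [0.4854 0.0702 0.053 ] pad [0.4827 0.0673 0.058 ]
tip [0.4763 0.0154 0.003 ] heel [ 0.4717 -0.0863  0.026 ] len 0.10180574033311258 w 0.05609923606892517 0.05501122533956283
wyaw 87.35791330803309
foot in wedge frame from heel 0.15692969118203903 -0.006502393539650681
markL [ 0.3719 -0.0347  0.01  ]
markR [ 0.3878 -0.1281  0.01  ]
tw1 [0.3825 0.2102 0.01  ]
tw2 [0.3555 0.0931 0.01  ]
```

```bash
python3 -m pendant '[[0.7,[0,0,0],[0,0,-9.7]],[0.7,[0,0,0],[0,0,-9.7]],[0.7,[0,0,0],[0,0,-9.7]],[0.7,[0,0,0],[0,0,-9.7]],[0.7,[0,0,0],[0,0,-9.8]],[0.7,[0,0,0],[0,0,-9.8]]]' && python3 -m pendant '[[0.7,[39,7,0],[0,0,0]],[0.7,[39,7,0],[0,0,0]],[0.7,[39,7,0],[0,0,0]],[0.7,[39,7,0],[0,0,0]],[0.7,[39,7,0],[0,0,0]],[0.7,[39,7,0],[0,0,0]],[0.7,[39,7,0],[0,0,0]],[0.7,[39,7,0],[0,0,0]]]'
```

```text
clock: 0.85
tool_pos: [0.2793, -0.5587, 0.2382]
eef_rot: [0.736, 0.677, 0.0, -0.001]
contact_force: [-1.1, -0.7, -0.4]
opening: 0.344
finger_force: 0.0
clock: 1.85
tool_pos: [0.3628, -0.2518, 0.2386]
eef_rot: [0.737, 0.675, -0.0, -0.0]
contact_force: [-0.0, -0.6, 1.0]
opening: 0.151
finger_force: 0.0
```

```bash
python3 -m pendant '[[0.7,[35,24,0],[0,0,0]],[0.7,[35,24,0],[0,0,0]],[0.7,[35,23,0],[0,0,0]],[0.7,[34,23,0],[0,0,0]],[0.7,[0,0,45],[0,0,0]],[0.7,[0,0,45],[0,0,0]],[0.7,[0,0,40],[0,0,0]],[0.7,[0,0,30],[0,0,0]]]'; python3 - <<'E'
from plant import cams
from h import *
s=cams.snapshot("top"); pickle.dump(s,open("top1.pkl","wb")); crop(s,285,165,110,80,7,"pics/top1.png")
E
```

```text
clock: 2.85
tool_pos: [0.4679, -0.1227, 0.077]
eef_rot: [0.737, 0.675, -0.001, -0.001]
contact_force: [0.2, 0.3, 0.7]
opening: 0.147
finger_force: 0.0
```

View pics/top1.png

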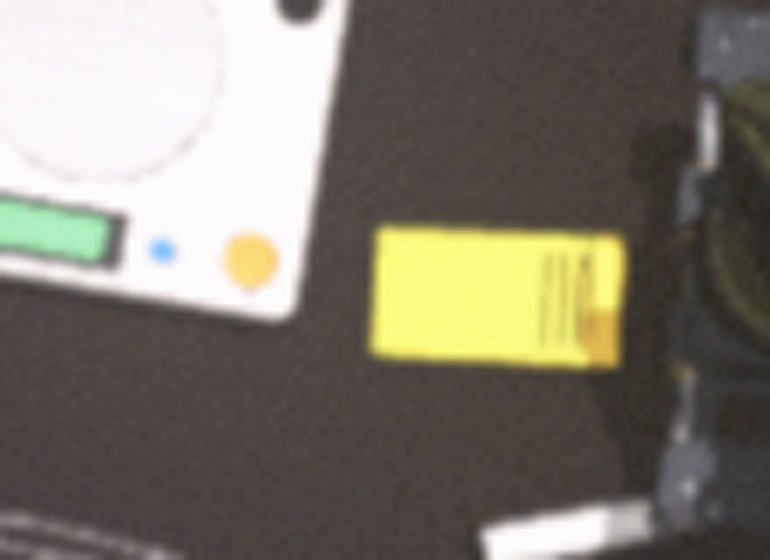

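The wedge is unmoved and the gripper is lined up behind the heel, which is at about (622,300) in the crop. I'll lower it and push most of the way.

```bash
python3 -m pendant '[[0.7,[0,0,26],[0,0,0]],[0.7,[0,0,25],[0,0,0]],[0.7,[0,0,14],[0,0,0]],[0.7,[0,0,0],[0,0,0]],[0.7,[8,0,0],[0,0,0]],[0.7,[8,0,0],[0,0,0]],[0.7,[4,0,0],[0,0,0]],[0.7,[4,0,0],[0,0,0]]]' && python3 -m pendant '[[0.7,[8,0,0],[0,0,0]],[0.7,[8,0,0],[0,0,0]],[0.7,[8,0,0],[0,0,0]],[0.7,[8,0,0],[0,0,0]],[0.7,[8,0,0],[0,0,0]],[0.7,[8,0,0],[0,0,0]],[0.7,[8,0,0],[0,0,0]],[0.7,[4,0,0],[0,0,0]]]'; python3 - <<'E'
from plant import cams
from h import *
s=cams.snapshot("top"); pickle.dump(s,open("top2.pkl","wb")); crop(s,285,165,110,80,7,"pics/top2.png")
E
```

```text
clock: 3.9
tool_pos: [0.4708, -0.0986, 0.014]
eef_rot: [0.737, 0.676, 0.0, 0.0]
contact_force: [-0.4, -0.7, 1.3]
opening: 0.15
finger_force: 0.3
clock: 4.9
tool_pos: [0.476, -0.0384, 0.0137]
eef_rot: [0.737, 0.676, 0.0, -0.0]
contact_force: [-0.1, -1.4, 1.6]
opening: 0.152
finger_force: 0.8
```

View pics/top2.png

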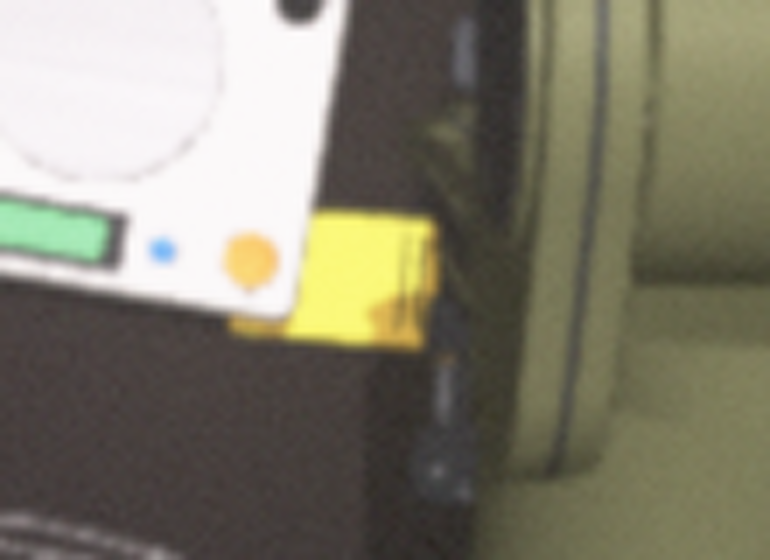

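The wedge is square to the fingers, its thin edge is already under the housing, and the heel edge runs (437,216)–(421,350). The balance hasn't moved.

```bash
python3 - <<'E'
from m import *
np.set_printoptions(precision=4,suppress=True)
s=pickle.load(open("top2.pkl","rb"))
a=P(s,438,216,.026,285,165,7);b=P(s,421,350,.026,285,165,7);t=P(s,230,327,.003,285,165,7)
print(a,b,(a+b)/2,t)
d=(a-b)[:2];print("yaw",np.degrees(np.arctan2(d[1],d[0]))+90)
p=P(s,251,262,.058,285,165,7);print("pad",p)
u=np.array([.0872,.9962]);f=np.array([.484,.069])-((a+b)/2)[:2];print(f@u,f@np.array([-u[1],u[0]]))
E
```

```text
[ 0.5062 -0.0097  0.026 ] [ 0.4502 -0.0031  0.026 ] [ 0.4782 -0.0064  0.026 ] [0.4606 0.0762 0.003 ]
yaw 83.30170090775397
pad [0.482  0.0677 0.058 ]
0.07560607842982013 0.0007664851579863192
```

The gripper hides the true heel edge. The visible thin corner gives about 26 mm still to go, so I'll advance 18 mm gently and then creep.

```bash
python3 -m pendant '[[0.7,[3,0,0],[0,0,0]],[0.7,[3,0,0],[0,0,0]],[0.7,[3,0,0],[0,0,0]],[0.7,[3,0,0],[0,0,0]],[0.7,[3,0,0],[0,0,0]],[0.7,[1,0,0],[0,0,0]],[0.7,[1,0,0],[0,0,0]],[0.7,[1,0,0],[0,0,0]]]'; python3 -m pendant '[[0.7,[1,0,0],[0,0,0]],[0.7,[0,0,0],[0,0,0]]]';python3 -m pendant '[[0.7,[1,0,0],[0,0,0]],[0.7,[0,0,0],[0,0,0]]]'
```

```text
clock: 5.95
tool_pos: [0.4775, -0.0213, 0.0137]
eef_rot: [0.737, 0.675, -0.0, 0.0]
contact_force: [-0.1, -0.5, -0.9]
opening: 0.149
finger_force: 0.2
clock: 6.2
tool_pos: [0.4777, -0.0201, 0.0137]
eef_rot: [0.737, 0.675, 0.0, 0.0]
contact_force: [0.1, 0.3, -0.3]
opening: 0.152
finger_force: 0.0
clock: 6.45
tool_pos: [0.4777, -0.0192, 0.0138]
eef_rot: [0.737, 0.675, 0.0, 0.0]
contact_force: [1.0, -0.3, 0.2]
opening: 0.149
finger_force: 0.1
```

```bash
python3 -m pendant '[[0.7,[1,0,0],[0,0,0]],[0.7,[0,0,0],[0,0,0]]]'|grep -E "pos|contact";python3 -m pendant '[[0.7,[1,0,0],[0,0,0]],[0.7,[0,0,0],[0,0,0]]]'|grep -E "pos|contact"
```

```text
tool_pos: [0.4777, -0.0182, 0.0137]
contact_force: [0.0, -0.4, 0.4]
tool_pos: [0.4779, -0.0172, 0.0137]
contact_force: [-0.1, -0.3, 0.6]
```

```bash
python3 -m pendant '[[0.7,[0.5,0,0],[0,0,0]],[0.7,[0,0,0],[0,0,0]]]'|grep -E "pos|contact";python3 -m pendant '[[0.7,[0.5,0,0],[0,0,0]],[0.7,[0,0,0],[0,0,0]]]'|grep -E "pos|contact"
```

```text
tool_pos: [0.4779, -0.0168, 0.0137]
contact_force: [-1.0, -1.6, 0.2]
tool_pos: [0.4779, -0.0163, 0.0137]
contact_force: [-0.8, -0.3, 1.1]
```

```bash
python3 -m pendant '[[0.7,[0.5,0,0],[0,0,0]],[0.7,[0,0,0],[0,0,0]]]'|grep -E "pos|contact";python3 -m pendant '[[0.7,[0.5,0,0],[0,0,0]],[0.7,[0,0,0],[0,0,0]]]'|grep -E "pos|contact"
```

```text
tool_pos: [0.478, -0.0157, 0.0137]
contact_force: [-0.3, -1.3, 0.7]
tool_pos: [0.478, -0.0152, 0.0137]
contact_force: [-1.0, -1.0, 1.1]
```

```bash
python3 -m pendant '[[0.7,[0.5,0,0],[0,0,0]],[0.7,[0,0,0],[0,0,0]]]'|grep -E "pos|contact"
```

```text
tool_pos: [0.4781, -0.0147, 0.0137]
contact_force: [-0.2, -0.7, 0.6]
```

```bash
python3 -m pendant '[[0.7,[0.5,0,0],[0,0,0]],[0.7,[0,0,0],[0,0,0]]]'|grep -E "pos|contact";python3 -m pendant '[[0.7,[0.5,0,0],[0,0,0]],[0.7,[0,0,0],[0,0,0]]]'|grep -E "pos|contact"
```

```text
tool_pos: [0.4781, -0.0142, 0.0137]
contact_force: [-0.0, -1.4, 0.2]
tool_pos: [0.4782, -0.0137, 0.0137]
contact_force: [0.3, -0.2, 0.4]
```

```bash
python3 -m pendant '[[0.7,[0.5,0,0],[0,0,0]],[0.7,[0,0,0],[0,0,0]]]'|grep -E "pos|contact"
```

```text
tool_pos: [0.4782, -0.0132, 0.0137]
contact_force: [0.5, -1.1, 0.6]
```

```bash
python3 -m pendant '[[0.7,[0.5,0,0],[0,0,0]],[0.7,[0,0,0],[0,0,0]]]'|grep -E "pos|contact";python3 -m pendant '[[0.7,[0.5,0,0],[0,0,0]],[0.7,[0,0,0],[0,0,0]]]'|grep -E "pos|contact"
```

```text
tool_pos: [0.4782, -0.0127, 0.0137]
contact_force: [0.2, -1.1, 1.4]
tool_pos: [0.4783, -0.0122, 0.0137]
contact_force: [-0.9, -0.4, 1.4]
```

```bash
python3 -m pendant '[[0.7,[0.5,0,0],[0,0,0]],[0.7,[0,0,0],[0,0,0]]]'|grep -E "pos|contact"
```

```text
tool_pos: [0.4784, -0.0117, 0.0137]
contact_force: [-0.4, -1.6, 0.4]
```

```bash
python3 - <<'E'
from plant import cams
from h import *
s=cams.snapshot("top"); pickle.dump(s,open("top3.pkl","wb")); s2=cams.snapshot("side")
crop(s,285,165,110,80,7,"pics/top3.png")
E
```

```text
(no output)
```

View pics/top3.png

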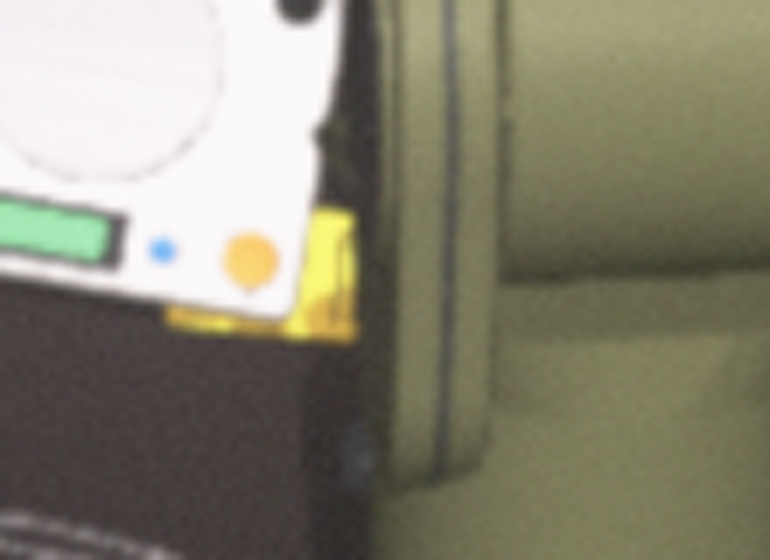

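The pad is still at (251,262), so the balance hasn't shifted. The thin corner is now at (167,320), within a few mm of seating, so I'll keep creeping.

```bash
python3 -m pendant '[[0.7,[0.5,0,0],[0,0,0]],[0.7,[0,0,0],[0,0,0]]]'|grep -E "pos|contact";python3 -m pendant '[[0.7,[0.4,0,0],[0,0,0]],[0.7,[0,0,0],[0,0,0]]]'|grep -E "pos|contact"
```

```text
tool_pos: [0.4784, -0.0112, 0.0137]
contact_force: [-0.1, -1.0, 1.1]
tool_pos: [0.4784, -0.0108, 0.0137]
contact_force: [-0.1, -1.0, 0.0]
```

```bash
python3 -m pendant '[[0.7,[0.4,0,0],[0,0,0]],[0.7,[0,0,0],[0,0,0]]]'|grep -E "pos|contact"
```

```text
tool_pos: [0.4784, -0.0105, 0.0137]
contact_force: [-0.3, -1.3, 0.3]
```

```bash
python3 -m pendant '[[0.7,[0.5,0,0],[0,0,0]],[0.7,[0,0,0],[0,0,0]]]'|grep -E "pos|contact";python3 -m pendant '[[0.7,[0.4,0,0],[0,0,0]],[0.7,[0,0,0],[0,0,0]]]'|grep -E "pos|contact"
```

```text
tool_pos: [0.4785, -0.0101, 0.0137]
contact_force: [0.2, -1.1, 0.7]
tool_pos: [0.4785, -0.0098, 0.0137]
contact_force: [-0.4, -2.1, 0.2]
```

```bash
python3 -m pendant '[[0.7,[0.4,0,0],[0,0,0]],[0.7,[0,0,0],[0,0,0]]]'|grep -E "pos|contact"
```

```text
tool_pos: [0.4785, -0.0096, 0.0137]
contact_force: [-0.7, -2.3, 0.6]
```

```bash
python3 -m pendant '[[0.7,[0.3,0,0],[0,0,0]],[0.7,[0,0,0],[0,0,0]]]'|grep -E "pos|contact";python3 -m pendant '[[0.7,[0,0,0],[0,0,0]]]'|grep -E "pos|contact"
```

```text
tool_pos: [0.4785, -0.0093, 0.0137]
contact_force: [-0.2, -3.2, 0.5]
tool_pos: [0.4785, -0.0093, 0.0137]
contact_force: [-0.2, -4.5, 1.7]
```

```bash
python3 -m pendant '[[0.7,[0.3,0,0],[0,0,0]],[0.7,[0,0,0],[0,0,0]]]'|grep -E "pos|contact";python3 -m pendant '[[0.7,[0,0,0],[0,0,0]]]'|grep -E "pos|contact"
```

```text
tool_pos: [0.4785, -0.009, 0.0137]
contact_force: [-0.1, -4.3, 0.3]
tool_pos: [0.4785, -0.009, 0.0137]
contact_force: [-0.4, -4.6, 1.4]
```

About 4 N at the heel and climbing steeply, so the wedge is snug. Now I'll back off, lift, close the fingers and look.

```bash
python3 -m pendant '[[0.7,[-1,0,0],[0,0,0]],[0.7,[-4,0,0],[0,0,0]],[0.7,[-10,0,0],[0,0,0]],[0.7,[-25,0,0],[0,0,0]],[0.7,[-40,0,0],[0,0,0]],[0.7,[-40,0,0],[0,0,0]],[1,[0,0,-40],[0,0,0]],[1,[0,0,-60],[0,0,0]]]'; python3 - <<'E'
from plant import cams
from h import *
s=cams.snapshot("top"); pickle.dump(s,open("top4.pkl","wb")); crop(s,285,165,110,80,7,"pics/top4.png")
E
```

```text
clock: 13.05
tool_pos: [0.4671, -0.1289, 0.1137]
eef_rot: [0.738, 0.675, -0.001, -0.001]
contact_force: [0.8, 0.2, -0.6]
opening: 0.004
finger_force: 0.0
```

View pics/top4.png

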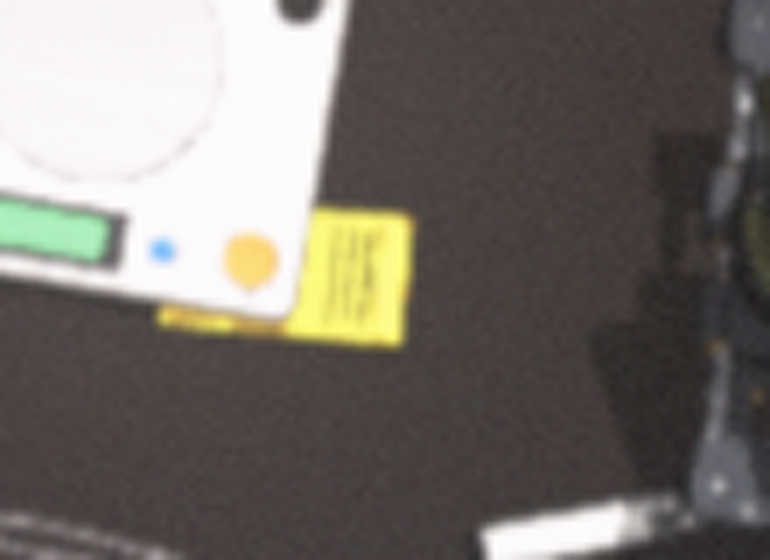

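The wedge stayed in place with its heel at about (409,280), and the balance hasn't moved, with the pad still at (251,262). Next I'll move above the pad.

```bash
python3 -m pendant '[[1,[40,0,0],[0,0,0]],[1,[40,0,0],[0,0,0]],[1,[40,0,0],[0,0,0]],[1,[40,0,0],[0,0,0]],[1,[38,-1,0],[0,0,0]],[1,[0,0,20],[0,0,0]],[1,[0,0,20],[0,0,0]],[1,[0,0,8],[0,0,0]]]'; python3 -m pendant '[[1,[0,0,2],[0,0,0]],[1,[0,0,1],[0,0,0]],[1,[0,0,1],[0,0,0]],[1,[0,0,0],[0,0,0]]]'|grep -E "pos|contact"; python3 -m pendant '[[1,[0,0,0],[0,0,0]]]'|grep -E "pos|contact"
```

```text
clock: 14.1
tool_pos: [0.484, 0.0691, 0.0649]
eef_rot: [0.737, 0.676, -0.0, -0.0]
contact_force: [0.3, 0.1, 0.1]
opening: 0.006
finger_force: 0.0
tool_pos: [0.4846, 0.0692, 0.062]
contact_force: [0.6, -0.2, -0.6]
tool_pos: [0.4846, 0.0692, 0.0619]
contact_force: [0.3, -0.0, -0.1]
```

```bash
python3 -m pendant '[[1,[0,0,1],[0,0,0]],[1,[0,0,1],[0,0,0]],[1,[0,0,0],[0,0,0]]]'|grep -E "pos|contact"; python3 -m pendant '[[1,[0,0,0.5],[0,0,0]],[1,[0,0,0.5],[0,0,0]],[1,[0,0,0],[0,0,0]]]'|grep -E "pos|contact"
```

```text
tool_pos: [0.4844, 0.0692, 0.0596]
contact_force: [-0.3, 0.1, 0.2]
tool_pos: [0.4844, 0.0692, 0.0587]
contact_force: [0.0, 0.3, -0.9]
```

```bash
python3 -m pendant '[[1,[0,0,0.5],[0,0,0]],[1,[0,0,0],[0,0,0]]]'|grep -E "pos|contact"
```

```text
tool_pos: [0.4845, 0.0692, 0.0584]
contact_force: [-0.9, -0.0, 3.3]
```

```bash
python3 -m pendant '[[1,[0,0,0.3],[0,0,0]],[1,[0,0,0],[0,0,0]]]'|grep -E "pos|contact"
```

```text
tool_pos: [0.4844, 0.0692, 0.0584]
contact_force: [-0.2, -0.3, 6.6]
```

```bash
python3 -m pendant '[[1,[0,0,0.1],[0,0,0]],[1,[0,0,0],[0,0,0]],[1,[0,0,0],[0,0,0]]]'|grep -E "pos|contact"; python3 -m pendant '[[1,[0,0,0],[0,0,0]],[1,[0,0,0],[0,0,0]],[1,[0,0,0],[0,0,0]],[1,[0,0,0],[0,0,0]]]'|grep -E "pos|contact"
```

```text
tool_pos: [0.4844, 0.0691, 0.0584]
contact_force: [-0.8, -0.1, 7.5]
tool_pos: [0.4844, 0.0692, 0.0584]
contact_force: [-1.4, -0.8, 8.4]
```

The pad takes 7.5–8.4 N without giving: TCP height holds at 58.4 mm. I'll release, back away and check.

```bash
python3 -m pendant '[[1,[0,0,-1],[0,0,0]],[1,[0,0,-4],[0,0,0]],[1,[0,0,-25],[0,0,0]],[1,[0,0,-40],[0,0,0]],[1,[-40,0,-40],[0,0,0]],[1,[-60,0,0],[0,0,0]],[1,[-60,0,0],[0,0,0]],[1,[-60,0,0],[0,0,0]]]';python3 -m pendant '[[1,[0,0,0],[0,0,0]],[1,[0,0,0],[0,0,0]],[1,[0,0,0],[0,0,0]],[1,[0,0,0],[0,0,0]]]'; python3 - <<'E'
from plant import cams
from h import *
s=cams.snapshot("top"); crop(s,255,145,130,104,6,"pics/top5.png")
E
```

```text
clock: 17.85
tool_pos: [0.4649, -0.1519, 0.1681]
eef_rot: [0.737, 0.676, 0.0, 0.0]
contact_force: [1.4, -0.5, 0.0]
opening: 0.002
finger_force: 0.0
clock: 18.35
tool_pos: [0.4655, -0.1484, 0.1679]
eef_rot: [0.736, 0.677, 0.0, -0.0]
contact_force: [-0.5, -0.9, -0.4]
opening: 0.006
finger_force: 0.0
```

View pics/top5.png

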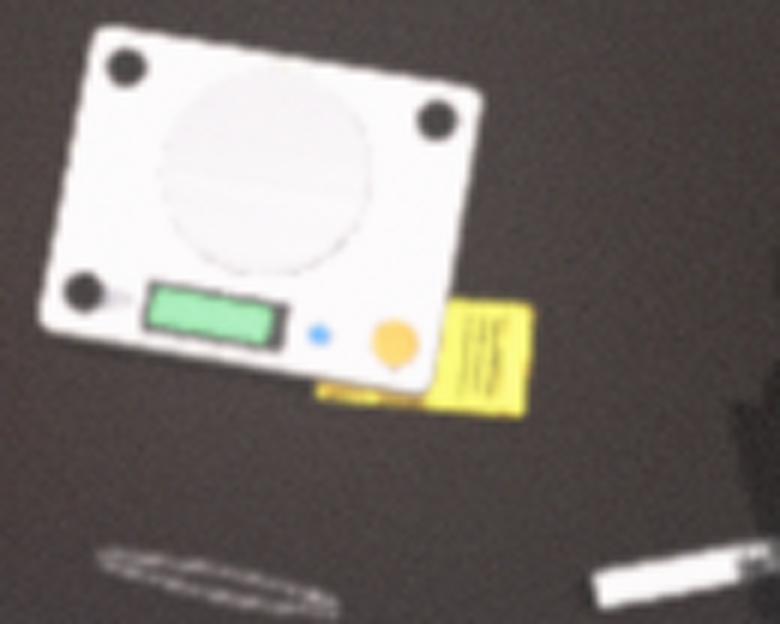

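The balance corners and pad (396,343) are at the same pixels as at the start. The wedge is seated with its heel at about (530,360), and the marker and tweezers haven't moved.

```bash
python3 -c "
from plant import r
print(r.finish_job())"
```

```text
the job is handed in; nothing more can be done
None
```

The wedge is snug under the short foot (pushed home with about 4 N), the orange pad held about 8 N without rocking, the balance, marker and tweezers show no movement in the top camera, and the job is handed in at about 18 s with the arm clear.

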